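Pin the swing link into its leaning clevis

TASK

Swing the steel link in between the two ears of the bench bracket until it meets its stop, then take the clevis pin (the one with the flat grip, not the short round-headed one) out of the wooden pin block and pass it through the upper ear, the link's eye and the lower ear until its collar sits flush on the upper ear, and let go of it; the eye has some play in the link, so feel for it with the pin's nose. Leave the heel block, the edge iron and the shoe last lying round the work where they are.

Things in the scene. Friction and masses are not known exactly. Their poses are not given: they have to be found in the camera images.
- bore (a point): centre of the clevis on the grey bench bracket, on the bore axis half-way between the ears, 105 mm above the bench; fixed. z is the bore axis, up out of the upper ear, leaning 28 degrees from vertical towards the robot's side; x points away from the robot and up, to the web joining the ears; y is level, to the left, towards the link's pivot.
- clevis: the same point and axes as point bore. Two dark steel ears, plates 48 x 48 x 12 mm square to z, at z -22 to -10 and +10 to +22 mm, each with a round through hole of 20.5 mm, chamfered 1.5 mm. The web that joins them lies at x 23 to 47 mm. The link's pivot bolt stands at x 0, y +95 mm, parallel to z.
- link: the bright steel link, a bar 26 x 14 mm (43 mm wide at its slot), 216 mm long; origin on its pivot, z as bore; 95 mm along its -y is the slot with the eye, at 180 mm the peg. Starts swung out 0.22 to 0.45 rad towards bore -x; its stiff pivot (0.22 N m) keeps it where it is left. The stop lies only 0.012 rad past the line. No pose is given for the eye itself (see peg_mid).
- peg_mid (a point): point on the axis of the link's handle, a dark round peg 16 mm across, parallel to z, 40 mm above the link's mid-plane; peg top 21 mm higher. Link in line: x 0, y -85, z 40 mm of bore. The eye, a 20.5 mm hole in a dark block 13.5 mm thick, floats along the slot up to 6 mm either way (1 N friction) and is hidden between the ears: feel for it with the nose, which pushes it true.
- pin_grip (a point): centre of the flat grip of the clevis pin: dark steel, 14 mm thick along its x axis, 28 mm wide along y, 42 mm tall; top 20 mm above this point. z is the pin's axis, from nose to grip. Pin mass about 0.2 kg.
- pin_collar (a point): centre of the underside of the clevis pin's collar (30 mm across, 6 mm thick), 28 mm below the grip's centre. The bright shank below is 18 mm thick and 60 mm long, its last 6 mm tapering to a 13 mm nose; z as pin_grip. In the block the collar rests on the block's top; seated, on the upper ear, 22 mm from bore along z.
- clevis_pin: the clevis pin; origin at the middle of its nose, 60 mm below the collar's underside; z along the pin to the grip; 108 mm long in all, about 0.2 kg
- block_top (a point): centre of the top face of the wooden pin block, 75 x 150 x 72 mm, fixed; two round pockets of 20.5 mm, 64 mm deep, 37.5 mm either side along its y. The clevis pin stands upright in one; the other holds a short pin with a round knob head (28 mm across, top 34 mm above the block), not needed. Which is where varies.
- heel_2: stacked leather heel block, 62 x 66 x 24 mm, origin at its underside; a bystander to be left alone
- edge_iron: edge iron with wooden grip, 29 x 153 x 29 mm, lying; a bystander to be left alone. Beyond it to the left a tall open cabinet, 0.49 m high with cans on top, stands on the bench from about x 0.43 and y 0.28 m on: swing round in front of it
- shoe_last: wooden shoe last, 71 x 240 x 78 mm, lying at the front of the bench; a bystander to be left alone
- lever_press: dark green hand lever press, 357 x 120 x 432 mm, fixed behind and between the bracket and the pin block; its lever with a red ball leans out forward some 0.18 m from its middle at 0.3 to 0.43 m height: carry things round in front of it
Not all that is in view belongs to the job. Leave any orange or red look-alike of the clevis_pin alone.

How it is judged:
By the outcome, as a careful person would: the job done as asked, in the order asked, and still so for the second after the job is handed in, with the robot touching nothing.
It also fails if it takes over 64 s, if anything falls off the work surface, if the arm or the gripper's body presses on something with over 40 N, if the wrist force passes 120 N, or if a joint passes its speed limit or range.

ROBOT

A 6-joint arm with a two-finger parallel gripper is mounted at the origin on a cart in front of the work surface, level with it; the furniture and walls round the work are solid. World frame = base frame: x ahead of the robot, y to its left, z up, the work surface at z = 0. Lengths are in m, angles in rad, forces in N, time in s.
With the tool pointing down it reaches from about 0.35 to 0.95 m from the base axis. Payload 17.4 kg.
Tool frame: the origin (TCP) lies midway between the tips of the shut fingers; the grasp point (between the pads) lies 19 mm behind it (manip.grasp_offset is the z of the grasp point in the tool frame, in m); z points along the fingers, y is the line along which they close (so a half turn about z gives the same grasp; the last joint's range is limited). The gripper opens to 93 mm and grips with 3 to 60 N. Pads are 15 mm wide; open, the fingers measure 128 mm over their backs; the gripper's body (75 mm by 188 mm) begins 65 mm behind the grasp point.
Start: joints at [1.063, 0.116, 1.442, -0, 1.584, -0.038], TCP at [0.306, 0.602, 0.219] pointing down, gripper open.
Joint ranges: [-2.83, 2.83], [-0.83, 2.19], [0.07, 2.5], [-1.14, 4.28], [0.01, 3], [-2.97, 2.97]. Speed limits (rad/s): [1.89, 1.89, 2.22, 3.14, 3.14, 3.14].

INTERFACE

Orientations are given as a unit quaternion [w, x, y, z].
In Python, from bench import manip gives the robot as it stands. The module is installed in compiled form; this text tells all that it offers.
- The arm moves only by the shell command python3 -m inch 'ROWS'. ROWS is JSON, a list that holds one entry, the list of rows, each a list of 5 numbers: the shift along the tool's x, y, z in m, then the turn about the tool's z in rad, then the opening, from 0 (shut) to 1 (fully open). A call has 1 to 12 rows; each row shifts and turns the commanded pose from where the row before left it, along the tool's axes as they then stand; what a row does not reach is not made up. A row lasts 1/8 s, in which the tool goes at most 62.5 mm and 10.7 degrees, less where a joint would pass 70% of its speed; a pose out of reach is approached as far as the arm can. A call with a gripper value outside its range is refused whole. The fingers move at their own pace and stop on an object; the grip force is fixed at half the most. Time passes only in rows, so rows that do not move let the fingers close. It gives the time, the measured TCP pose, the force, the opening and the grip force at its end, in the units of the state.
- manip.observe(): the state, without advancing time (a new reading comes with each control period).
- manip.camera(name): name is "scene" or "top" or "wrist"; returns a dict with "image" (384x512x3 uint8, red, green, blue), "camera_matrix" (3x3 intrinsics, pixels), "view" (4x4, takes a point from world to camera coordinates). Camera axes: x right, y up, looking along -z (the intrinsics and any distortion apply to the point x, -y, -z); pixel columns grow to the right and rows downward; lengths in m; the calibration is good to about 2 mm. The wrist camera is an equidistant fisheye: a pixel r from the principal point sees the ray r / f radians off the axis. A picture is of the moment at which its call begins. There is no depth.
- manip.sign_off(): hands the job in; it is judged then, once.
Trained networks look in the newest picture that a camera, given by its name, has taken for a name from the list of things; names that differ only in an ending like _2 or _b are one class to them, and where a whole thing is asked for, a point or a joint stands for the part that bears it (a point fixed in the world has none). Each returns a list of dicts, best first, with "conf" (0 to 1); they miss things now and then, are a little off and sometimes report something else, mostly with a low value. They report only what shows in the picture. A call takes as long as a camera call. They do not tell look-alikes from the thing itself.
- manip.look_for(thing, camera): "at" ([x, y, z] in m, in world coordinates, good to about 4 mm: the middle of the surface that is visible of it).
- manip.silhouettes(thing, camera): "region" (384x512 bool, what is visible of it).
- manip.spot_point(thing, camera): "at" ([x, y, z] in m, in world coordinates, good to about 4 mm: a listed point, or the origin of a listed thing).
The state is a dict: "t": time; "q": joint angles; "joint_vel": joint speeds; "tau": joint torques, N m; "tcp_pos": TCP position; "tool_rot": TCP orientation; "ft_force": force on the tool from outside, world axes, zero at the start; "wrist_torque": the same for the moment, N m; "finger_gap": opening from 0.0 (shut) to 1.0 (fully open); "grasp_force": force on a finger pad.
Only numpy, scipy, OpenCV 4.12 (cv2) and the standard library are available. Lean on these libraries where they do the work, as an engineer would, in place of code of your own. Each camera call takes 0.05 s, during which the arm holds its last target. There are 200 camera calls.

## Working session

There is one attempt and no reset: what is moved stays moved. The work goes in short steps, Python scripts to look and compute and a shell command to move; the robot and the scene stay as the last step left them, time stands still between calls to the robot, and variables do not carry over. Pictures are saved under pics/ and viewed, at most 13 in all, crops included, and the job is handed in when it is done.

```bash
mkdir -p pics; cat > h.py <<'E'
import numpy as np, cv2
from bench import manip
from scipy.spatial.transform import Rotation as R
def rot(): 
    q=manip.observe()["tool_rot"]; return R.from_quat([q[1],q[2],q[3],q[0]]).as_matrix()
def snap(c,n):
    d=manip.camera(c); cv2.imwrite(f"pics/{n}.png",d["image"][:,:,::-1]); return d
E
python3 - <<'E'
from h import *
np.set_printoptions(precision=4,suppress=True)
s=manip.observe(); print(s["tcp_pos"],s["tool_rot"],s["finger_gap"],s["t"],manip.grasp_offset)
print(rot())
ims=[snap(c,c+"0")["image"] for c in("scene","top")]
cv2.imwrite("pics/both.png",np.vstack(ims)[:,:,::-1][:, :])
for c in("scene","top"):
  for f,ts in((manip.spot_point,["bore","peg_mid","pin_grip","pin_collar","block_top","link","clevis_pin","heel_2","edge_iron","shoe_last"]),):
    for t in ts: print(c,t,[(np.round(d["at"],4),round(d["conf"],2)) for d in f(t,c)[:3]])
E
```

```text
[0.3055 0.6017 0.2179] [-0.0001  0.2327  0.9725 -0.0005] 0.9990622343252347 0.0 -0.0188
[[-0.8917  0.4527 -0.0005]
 [ 0.4527  0.8917 -0.001 ]
 [ 0.     -0.0011 -1.    ]]
scene bore [(array([0.6351, 0.0635, 0.1084]), 0.82)]
scene peg_mid [(array([ 0.5611, -0.0062,  0.1139]), 0.93), (array([ 0.4654,  0.2169, -0.0018]), 0.65)]
scene pin_grip [(array([ 0.5013, -0.1956,  0.0842]), 0.89), (array([ 0.3932, -0.2672,  0.085 ]), 0.81), (array([ 0.5178, -0.1032,  0.0884]), 0.71)]
scene pin_collar [(array([ 0.5013, -0.1939,  0.0606]), 0.75), (array([ 0.5153, -0.1016,  0.0561]), 0.69), (array([ 0.3955, -0.2638,  0.0631]), 0.57)]
scene block_top [(array([ 0.4955, -0.3223,  0.0723]), 0.77), (array([ 0.4888, -0.2903,  0.0709]), 0.4)]
scene link [(array([0.6443, 0.1516, 0.1057]), 0.76), (array([0.6341, 0.0643, 0.1061]), 0.27)]
scene clevis_pin [(array([ 0.5131, -0.1002, -0.0002]), 0.86), (array([ 0.4972, -0.1891,  0.0008]), 0.85), (array([ 0.3818, -0.3298,  0.002 ]), 0.79)]
scene heel_2 [(array([ 0.3901, -0.1175, -0.0022]), 0.76)]
scene edge_iron [(array([ 0.4652,  0.2208, -0.0009]), 0.55), (array([ 
[... 267 characters left out ...]
y([ 0.5134, -0.1018,  0.0904]), 0.63), (array([ 0.4903, -0.2824,  0.0981]), 0.55)]
top pin_collar [(array([ 0.3849, -0.3298,  0.057 ]), 0.67), (array([ 0.3967, -0.2612,  0.0583]), 0.56), (array([ 0.4875, -0.2883,  0.0719]), 0.48)]
top block_top [(array([0.6289, 0.0645, 0.1035]), 0.65), (array([ 0.4953, -0.3215,  0.0706]), 0.62)]
top link [(array([0.6454, 0.1582, 0.1081]), 0.71)]
top clevis_pin [(array([ 0.3975, -0.2621,  0.0006]), 0.69), (array([ 0.5011, -0.1946,  0.0032]), 0.61), (array([ 0.487 , -0.2856,  0.0152]), 0.58)]
top heel_2 [(array([ 0.3869, -0.1138, -0.0039]), 0.93)]
top edge_iron [(array([0.4671, 0.2188, 0.0012]), 0.79)]
top shoe_last [(array([ 0.3981,  0.0738, -0.0011]), 0.66)]
```

View pics/scene0.png

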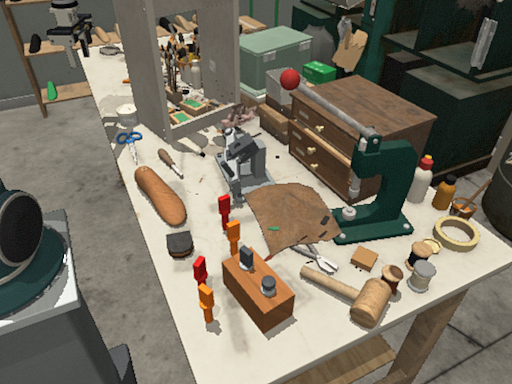

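View pics/top0.png

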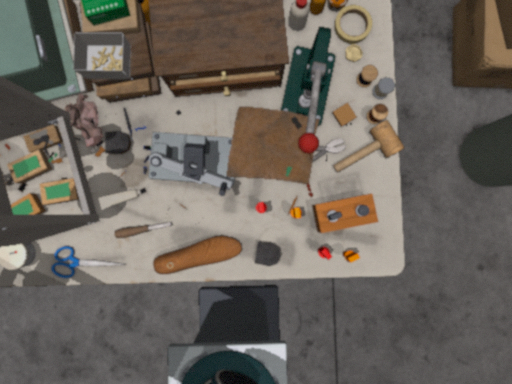

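The scene view shows the pin with the flat grip in the block's left pocket (245,258), the knob pin at (268,285), and four red/orange look-alikes standing free. The top view shows the bracket at (190,160), with the link peg swung out near (232,185). These match the network points. I'll swing round in front of the cabinet first.

```bash
python3 -m inch '[[[0,0,0,-0.175,0],[0,0,0,-0.175,0],[-0.01,-0.056,0,0,0],[-0.01,-0.056,0,0,0],[-0.01,-0.056,0,0,0],[-0.01,-0.056,0,0,0],[-0.01,-0.056,0,0,0],[-0.01,-0.056,0,0,0],[-0.01,-0.056,0,0,0],[-0.01,-0.056,0,0,0]]]'; python3 -m inch '[[[-0.048,-0.034,0,0,0],[-0.048,-0.034,0,0,0],[-0.048,-0.034,0,0,0],[0,0,0,0,0]]]'
python3 - <<'E'
from h import *
np.set_printoptions(precision=4,suppress=True)
print(rot()); snap("wrist","w1")
for t in ["bore","peg_mid","link"]: print(t,[(np.round(d["at"],4),round(d["conf"],2)) for d in manip.spot_point(t,"wrist")[:2]])
E
```

```text
t: 2.35
tcp_pos: [0.3311, 0.146, 0.2189]
tool_rot: [0.001, 0.059, 0.998, 0.0]
ft_force: [0.9, 0.0, 0.6]
finger_gap: 0.015
grasp_force: 0.0
t: 2.85
tcp_pos: [0.4637, 0.0267, 0.2178]
tool_rot: [-0.001, 0.062, 0.998, -0.0]
ft_force: [-1.0, 0.8, -0.3]
finger_gap: 0.007
grasp_force: 0.0
[[-0.9924  0.1232 -0.0018]
 [ 0.1232  0.9924 -0.0003]
 [ 0.0017 -0.0006 -1.    ]]
bore []
peg_mid []
link [(array([0.6435, 0.1566, 0.1041]), 0.48)]
```

View pics/w1.png

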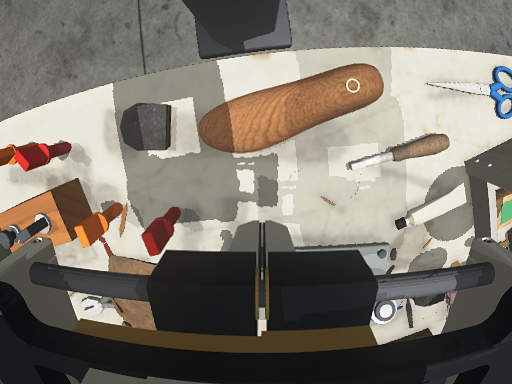

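The wrist camera looks back over the robot side: shoe last at (290,110), look-alikes on the left. It doesn't show the bracket, so I'll push the peg using the measured points and force readings.

```bash
python3 -m inch '[[[-0.017,-0.017,0.05,0,0],[-0.017,-0.017,0.05,0,0],[0,0,0.005,0,0],[-0.02,0,0,0,0],[-0.02,0,0,0,0],[-0.01,0,0,0,0],[0,0,0,0,0]]]'; python3 -m inch '[[[-0.01,0,0,0,0],[-0.01,0,0,0,0],[0,0,0,0,0]]]';python3 - <<'E'
from h import *
for c in("scene","top"):
  manip.camera(c)
  for t in ["bore","peg_mid"]: print(t,[(np.round(d["at"],4),round(d["conf"],2)) for d in manip.spot_point(t,c)[:2]])
E
```

```text
t: 3.92
tcp_pos: [0.5418, -0.0141, 0.1145]
tool_rot: [0.0, 0.059, 0.998, 0.0]
ft_force: [0.2, -0.3, -0.8]
finger_gap: 0.003
grasp_force: 0.0
t: 4.3
tcp_pos: [0.562, -0.0172, 0.1135]
tool_rot: [0.0, 0.06, 0.998, 0.0]
ft_force: [0.7, -0.3, -0.1]
finger_gap: 0.005
grasp_force: 0.0
bore [(array([0.6348, 0.0645, 0.1057]), 0.5), (array([0.6295, 0.0622, 0.1072]), 0.17)]
peg_mid [(array([ 0.5874, -0.0146,  0.1275]), 0.61)]
bore [(array([0.6298, 0.0645, 0.1077]), 0.62), (array([0.6268, 0.0565, 0.1047]), 0.35)]
peg_mid [(array([ 0.4941, -0.3225,  0.0729]), 0.36)]
```

```bash
python3 -m inch '[[[-0.005,0,0,0,0],[-0.005,0,0,0,0],[-0.003,0,0,0,0],[0,0,0,0,0]]]' | grep -E "pos|force"; for i in 1 2 3; do python3 -m inch '[[[-0.002,0,0,0,0],[0,0,0,0,0]]]'| grep -E "pos|ft"; done
```

```text
tcp_pos: [0.5746, -0.0187, 0.1135]
ft_force: [-1.4, -0.4, 0.4]
grasp_force: 0.5
tcp_pos: [0.5764, -0.0189, 0.1136]
ft_force: [-2.7, -0.1, 1.7]
tcp_pos: [0.5784, -0.0192, 0.1136]
ft_force: [-1.8, 0.3, 1.2]
tcp_pos: [0.5805, -0.0194, 0.1136]
ft_force: [-2.1, 0.6, 1.4]
```

```bash
for i in 1 2 3 ; do python3 -m inch '[[[-0.002,0,0,0,0],[0,0,0,0,0]]]'| grep -E "pos|ft"; done
```

```text
tcp_pos: [0.5822, -0.0196, 0.1135]
ft_force: [-3.7, 0.5, 1.6]
tcp_pos: [0.5831, -0.0197, 0.1134]
ft_force: [-17.4, 2.5, 6.3]
tcp_pos: [0.5836, -0.0197, 0.1132]
ft_force: [-34.1, 3.5, 12.7]
```

The link is at its stop: force rose sharply at tcp x≈0.5825. Backing off and going to the pin block.

```bash
python3 -m inch '[[[0.005,0,0,0,0],[0.045,0,0,0,0],[0,0,-0.055,0,0],[0,0,-0.055,0,0],[0.01,-0.056,0,0,1],[0.01,-0.056,0,0,1],[0.01,-0.056,0,0,1],[0.01,-0.056,0,0,1],[0.01,-0.056,0,0,1],[0,0,0,0,1],[0,0,0,0,1]]]'; python3 - <<'E'
from h import *
ims=[]
print(manip.observe()["q"])
for c in("scene","top","wrist"):
  im=snap(c,c+"2")["image"]
  for t in ["bore","peg_mid","pin_grip","block_top","lever_press"]: print(c,t,[(np.round(d["at"],4),round(d["conf"],2)) for d in manip.spot_point(t,c)[:3]])
  ims.append(im)
a=cv2.resize(ims[2],(533,400)); 
b=cv2.resize(ims[1][180:250,295:395],(400,280),interpolation=cv2.INTER_CUBIC); c=cv2.resize(ims[0][110:210,200:300],(280,280),interpolation=cv2.INTER_CUBIC)
o=np.zeros((600,800,3),np.uint8); o[:400,:533]=a; o[320:600,:400]=0; o[:280,520:800]=c; o[320:600,400:800]=b
cv2.imwrite("pics/m2.png",o[:,:,::-1])
E
```

```text
t: 7.98
tcp_pos: [0.4537, -0.2861, 0.2236]
tool_rot: [0.0, 0.06, 0.998, 0.0]
ft_force: [-0.4, 0.3, 0.1]
finger_gap: 0.706
grasp_force: 0.0
[-6.10299897e-01 -1.89886587e-01  1.73124248e+00  2.33173656e-04
  1.60003649e+00 -2.06068180e+00]
scene bore [(array([0.6356, 0.065 , 0.1035]), 0.54)]
scene peg_mid [(array([ 0.6088, -0.0234,  0.139 ]), 0.56)]
scene pin_grip [(array([ 0.3944, -0.2626,  0.0841]), 0.71), (array([ 0.4884, -0.2853,  0.0961]), 0.69), (array([ 0.4995, -0.1923,  0.0865]), 0.63)]
scene block_top [(array([ 0.4937, -0.3234,  0.0709]), 0.84)]
scene lever_press []
top bore [(array([0.6287, 0.0661, 0.1038]), 0.64)]
top peg_mid [(array([ 0.6103, -0.0191,  0.1421]), 0.69), (array([ 0.3967,  0.074 , -0.0017]), 0.54)]
top pin_grip [(array([ 0.5008, -0.194 ,  0.0884]), 0.62), (array([ 0.5155, -0.1017,  0.0888]), 0.61), (array([ 0.4883, -0.2852,  0.0998]), 0.47)]
top block_top [(array([ 0.4928, -0.3244,  0.0712]), 0.64)]
top lever_press [(array([ 3.997e-01,  7.290e-02, -3.000e-04]), 0.53)]
wrist bore [(array([ 0.3912, -0.1224, -0.0009]), 0.65)]
wrist peg_mid []
wrist pin_grip [(array([ 0.5169, -0.1045,  0.0872]), 0.86), (array([ 0.4869, -0.284 ,  0.0967]), 0.81), (array([ 0.5009, -0.1876,  0.0886]), 0.79)]
wrist block_top [(array([ 0.4965, -0.321 ,  0.0709]), 0.81)]
wrist lever_press [(array([ 0.4939, -0.3205,  0.0727]), 0.74), (array([ 0.3897, -0.1219, -0.0017]), 0.66)]
```

View pics/m2.png

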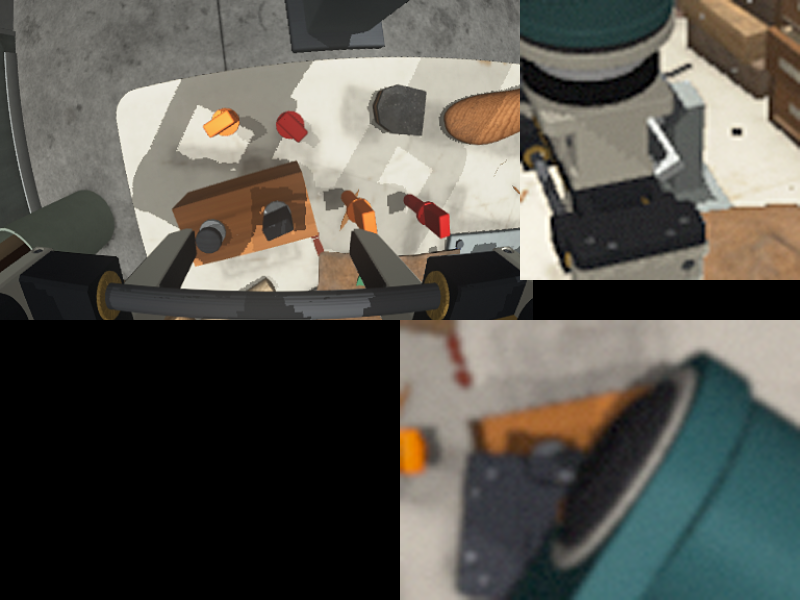

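```bash
cat >> h.py <<'E'
def fproj(d,P):
    P=np.atleast_2d(P); c=(d["view"]@np.c_[P,np.ones(len(P))].T)[:3].T
    v=np.c_[c[:,0],-c[:,1],-c[:,2]]; K=np.array(d["camera_matrix"])
    rh=np.hypot(v[:,0],v[:,1]); th=np.arctan2(rh,v[:,2])
    return np.c_[K[0,2]+K[0,0]*th*v[:,0]/rh, K[1,2]+K[1,1]*th*v[:,1]/rh]
E
python3 - <<'E'
from h import *
d=manip.camera("wrist"); im=d["image"][:,:,::-1].copy()
S=6; x0,y0=225,175
cr=cv2.resize(im[y0:y0+65,x0:x0+85],None,fx=S,fy=S,interpolation=cv2.INTER_CUBIC)
for k in manip.silhouettes("pin_grip","wrist")[:4]:
    r=k["region"]; ys,xs=np.nonzero(r); print(xs.mean(),ys.mean(),r.sum(),k["conf"])
    if abs(xs.mean()-264)<15:
        cn,_=cv2.findContours(r.astype(np.uint8),0,1); print(cv2.minAreaRect(cn[0]))
print(fproj(d,[[.488,-.285,.12],[.488,-.285,.072]]))
T=np.array([.488,-.285,.12]); 
o=[]
for a in (0,0.3,0.6,0.9,1.2,1.5):
    q=R.from_euler('z',a).as_matrix()
    c=T+np.array([[7,14,0],[-7,14,0],[-7,-14,0],[7,-14,0]])/1000@q.T
    p=fproj(d,c); print(a,p.round(0).tolist())
cv2.imwrite("pics/c3.png",cr)
E
```

```text
345.194087403599 202.52185089974293 778 0.72
412.37549800796813 206.94521912350598 1004 0.69
265.6612716763006 211.01271676300578 865 0.67
((265.4999694824219, 210.99998474121094), (36.34528732299805, 29.274221420288086), 81.8698959350586)
213.8409090909091 117.93787878787879 660 0.6
[[266.16228755 220.47980719]
 [265.51966055 204.35654503]]
0 [[281.0, 225.0], [280.0, 212.0], [251.0, 215.0], [253.0, 228.0]]
0.3 [[282.0, 221.0], [276.0, 209.0], [250.0, 220.0], [256.0, 232.0]]
0.6 [[282.0, 217.0], [272.0, 207.0], [251.0, 224.0], [260.0, 234.0]]
0.9 [[280.0, 213.0], [268.0, 206.0], [253.0, 228.0], [265.0, 235.0]]
1.2 [[277.0, 209.0], [263.0, 206.0], [256.0, 231.0], [269.0, 235.0]]
1.5 [[273.0, 207.0], [258.0, 207.0], [260.0, 234.0], [274.0, 233.0]]
```

View pics/c3.png

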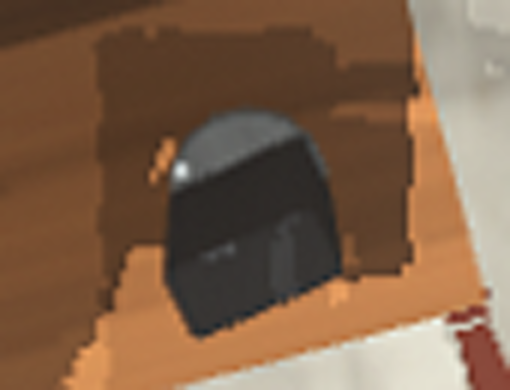

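The crop puts the grip's top face at about (252,219), (258,231), (282,220) and (280,209). Matched against the model projections, the pin's yaw is about 0.25 rad and its position about (0.488,-0.285). Aligning over it.

```bash
python3 -m inch '[[[-0.034,0.005,0,0.172,0.6],[0,0,0,0.172,0.6],[0,0,0,0.172,0.6],[0,0,0,0.172,0.6],[0,0,0,0.172,0.6],[0,0,0,0.172,0.6],[0,0,0,0.172,0.6],[0,0,0.04,0,0.6],[0,0,0,0,0.6]]]'; python3 - <<'E'
from h import *
d=snap("wrist","w4"); print(rot().round(3),manip.observe()["q"])
for t in ["pin_grip","clevis_pin"]: print(t,[(np.round(d["at"],4),round(d["conf"],2)) for d in manip.spot_point(t,"wrist")[:3]])
E
```

```text
t: 10.1
tcp_pos: [0.4869, -0.2847, 0.1812]
tool_rot: [-0.002, 0.615, 0.789, -0.0]
ft_force: [0.5, 0.3, 0.5]
finger_gap: 0.6
grasp_force: 0.0
[[-0.245  0.97  -0.002]
 [ 0.97   0.245  0.001]
 [ 0.001 -0.001 -1.   ]] [-5.74266802e-01 -1.11950485e-01  1.72709159e+00  1.98010845e-05
  1.52842608e+00 -8.21564006e-01]
pin_grip [(array([ 0.4878, -0.283 ,  0.0962]), 0.83), (array([ 0.3926, -0.2618,  0.0866]), 0.76), (array([ 0.3884, -0.3301,  0.0835]), 0.71)]
clevis_pin [(array([ 0.3961, -0.2581,  0.0035]), 0.93), (array([ 0.4995, -0.1912, -0.0011]), 0.82), (array([ 0.5161, -0.1021, -0.0009]), 0.76)]
```

View pics/w4.png

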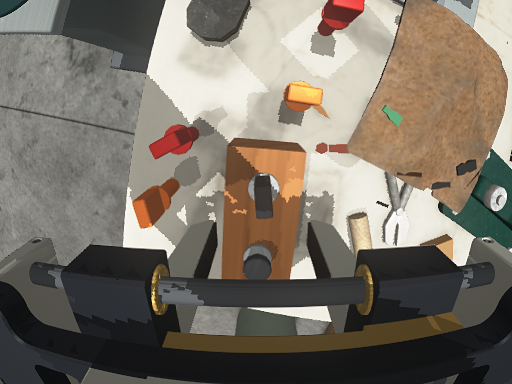

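The grip at (264,195) is square with the fingers and centred between them. Descending and closing.

```bash
python3 -m inch '[[[0.001,0,0.05,0,0.6],[0,0,0.03,0,0.6],[0,0,0.014,0,0.6],[0,0,0,0,0.6],[0,0,0,0,0],[0,0,0,0,0],[0,0,0,0,0],[0,0,0,0,0]]]'
```

```text
t: 11.25
tcp_pos: [0.4877, -0.2843, 0.0899]
tool_rot: [0.0, 0.615, 0.789, 0.0]
ft_force: [0.2, -1.1, 0.5]
finger_gap: 0.217
grasp_force: 0.0
```

```bash
python3 -m inch '[[[0,0,0,0,0],[0,0,0,0,0],[0,0,0,0,0]]]';  python3 -m inch '[[[0,0,-0.02,0,0],[0,0,-0.02,0,0],[0,0,-0.012,0,0],[0,0,0,0,0]]]'
```

```text
t: 11.62
tcp_pos: [0.4876, -0.2843, 0.0897]
tool_rot: [0.0, 0.615, 0.789, -0.0]
ft_force: [-0.7, -0.3, 2.6]
finger_gap: 0.146
grasp_force: 30.0
t: 12.12
tcp_pos: [0.488, -0.2846, 0.1431]
tool_rot: [0.001, 0.615, 0.789, 0.0]
ft_force: [-0.6, 0.6, -1.5]
finger_gap: 0.152
grasp_force: 30.0
```

```bash
python3 -m inch '[[[0,0,0.002,0,0],[0.011,0,0.001,0,0],[0,0,0,0,0]]]'|grep -E "pos|force"; python3 -m inch '[[[0.010,0,0.002,0,0],[0,0,0,0,0]]]'|grep -E "pos|force";python3 -m inch '[[[0.010,0,0.0035,0,0],[0,0,0,0,0]]]'|grep -E "pos|force"; python3 -m inch '[[[0.0095,0,0.005,0,0],[0,0,0,0,0]]]'|grep -E "pos|force"
python3 - <<'E'
from h import *
im=snap("wrist","w5")["image"]; im2=snap("scene","s5")["image"]
o=np.hstack([cv2.resize(im[100:300,150:370],(400,364)),cv2.resize(im2[210:320,190:310],(397,364),interpolation=cv2.INTER_CUBIC)])
cv2.imwrite("pics/m5.png",o[:,:,::-1])
E
```

```text
tcp_pos: [0.4847, -0.273, 0.1382]
ft_force: [0.7, -0.8, -2.4]
grasp_force: 30.0
tcp_pos: [0.4824, -0.2634, 0.1367]
ft_force: [0.4, -0.3, -0.6]
grasp_force: 30.0
tcp_pos: [0.48, -0.2538, 0.133]
ft_force: [0.4, -2.2, -0.4]
grasp_force: 30.0
tcp_pos: [0.4775, -0.2445, 0.1277]
ft_force: [1.5, -0.7, -1.7]
grasp_force: 30.0
```

View pics/m5.png

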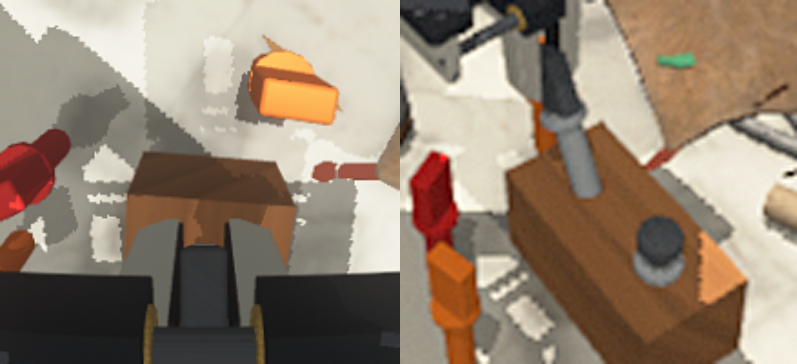

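The wrist crop shows the pin held between the fingers. The scene crop shows it leaning left with its nose still in the pocket, about 28° as planned. Lifting along its axis, then turning to the bracket's yaw.

```bash
python3 -m inch '[[[0.007,0,-0.0133,0,0],[0.007,0,-0.0133,0,0],[0,0,-0.05,0,0],[0,-0.04,-0.05,0,0],[0,0,0,-0.1725,0],[0,0,0,-0.1725,0],[0,0,0,-0.1725,0],[0,0,0,-0.1725,0],[0,0,0,-0.1725,0],[0,0,0,-0.1725,0],[0,0,0,-0.1725,0],[0,0,0,0,0]]]'
python3 - <<'E'
from h import *
print(rot().round(3))
g=np.array(manip.observe()["tcp_pos"])-rot()[:,2]*.0188; print("grasp",g.round(4))
for c in("scene","top"):
  manip.camera(c)
  for t in ["pin_grip","pin_collar","clevis_pin"]: print(c,t,[(np.round(d["at"],4),round(d["conf"],2)) for d in manip.spot_point(t,c)[:4] if d["at"][2]>.12 or np.hypot(*(np.array(d["at"])[:2]-g[:2]))<.06])
E
```

```text
t: 14.85
tcp_pos: [0.4363, -0.2405, 0.2543]
tool_rot: [0.0, 0.058, 0.998, 0.0]
ft_force: [-0.3, -0.0, -1.4]
finger_gap: 0.147
grasp_force: 30.0
[[-0.993  0.117  0.   ]
 [ 0.117  0.993  0.   ]
 [-0.     0.    -1.   ]]
grasp [ 0.4363 -0.2405  0.2731]
scene pin_grip [(array([ 0.3978, -0.2627,  0.0852]), 0.61)]
scene pin_collar [(array([ 0.4556, -0.2461,  0.2421]), 0.93), (array([ 0.3958, -0.2615,  0.0622]), 0.73)]
scene clevis_pin [(array([ 0.4846, -0.2475,  0.1899]), 0.76), (array([ 0.3967, -0.2599,  0.0008]), 0.66)]
top pin_grip []
top pin_collar []
top clevis_pin []
```

```bash
python3 -m inch '[[[0,0.0543,0,0,0],[0,0.0543,0,0,0],[0,0.0543,0,0,0],[-0.02,0.0543,0,0,0],[-0.03,0.0543,0,0,0],[-0.0274,0.0543,0.009,0,0],[0,0,0.01,0,0],[0,0,0,0,0]]]'
python3 - <<'E'
from h import *
g=np.array(manip.observe()["tcp_pos"])-rot()[:,2]*.0188; print("grasp",g.round(4))
for c in("scene","top"):
  im=snap(c,c+"6")["image"]
  for t in ["pin_grip","pin_collar","clevis_pin","bore","clevis","peg_mid"]: print(c,t,[(np.round(d["at"],4),round(d["conf"],2)) for d in manip.spot_point(t,c)[:4] if np.hypot(*(np.array(d["at"])[:2]-g[:2]))<.12])
  if c=="scene": cv2.imwrite("pics/m6.png",cv2.resize(im[100:220,180:310],None,fx=5,fy=5,interpolation=cv2.INTER_CUBIC)[:,:,::-1])
E
```

```text
t: 16.25
tcp_pos: [0.5507, 0.0735, 0.2335]
tool_rot: [-0.001, 0.058, 0.998, -0.0]
ft_force: [0.2, -0.0, -1.9]
finger_gap: 0.148
grasp_force: 30.0
grasp [0.5507 0.0735 0.2523]
scene pin_grip [(array([0.5612, 0.0724, 0.2435]), 0.75)]
scene pin_collar [(array([0.5726, 0.0683, 0.2192]), 0.75)]
scene clevis_pin [(array([0.596 , 0.0668, 0.1708]), 0.58)]
scene bore [(array([0.6343, 0.0648, 0.1057]), 0.83)]
scene clevis [(array([0.6289, 0.0646, 0.1043]), 0.82)]
scene peg_mid [(array([ 0.6067, -0.0201,  0.141 ]), 0.68)]
top pin_grip []
top pin_collar []
top clevis_pin []
top bore [(array([0.6307, 0.0645, 0.1057]), 0.62)]
top clevis [(array([0.6307, 0.0581, 0.1076]), 0.55)]
top peg_mid [(array([ 0.6121, -0.0196,  0.1419]), 0.64)]
```

View pics/m6.png

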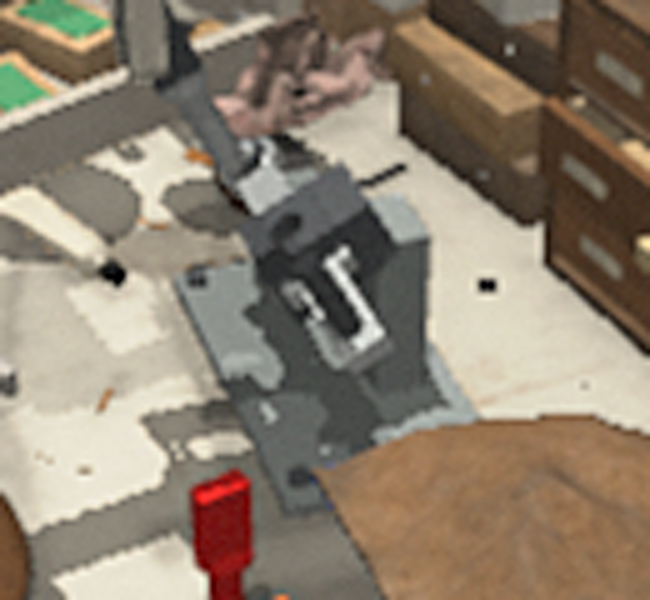

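The scene crop shows the nose at about (240,190) crop px, i.e. (228,138) full, and the upper ear's hole at (288,228), i.e. (237.6,145.6). Checking these against projections.

```bash
python3 - <<'E'
from h import *
d=manip.camera("scene"); K=np.array(d["camera_matrix"])
def pj(P):
    c=d["view"]@np.r_[P,1]; return K[:2,:2]@np.array([c[0],-c[1]])/-c[2]+K[:2,2]
h=np.array([.993,-.117,0]); z=-.4695*h+np.array([0,0,.883])
b=np.array([.633,.0648,.105])
print("hole",pj(b+.022*z), "dh5",pj(b+.022*z+.005*h)-pj(b+.022*z),"dy5",pj(b+.022*z+[0,.005,0])-pj(b+.022*z))
g=np.array(manip.observe()["tcp_pos"])-rot()[:,2]*.0188
for t in(25,28,31): print(t,"nose",pj(g+.0965*(np.sin(np.radians(t))*h-[0,0,np.cos(np.radians(t))])))
print(manip.observe()["t"])
E
```

```text
hole [235.32157639 143.98427954] dh5 [ 1.73734622 -0.31967396] dy5 [-0.73573848 -0.90168784]
25 nose [223.82703312 133.05571876]
28 nose [225.43242294 132.03784708]
31 nose [226.99060947 130.95118658]
17.0
```

```bash
python3 -m inch '[[[-0.004,0,0,0,0],[-0.0094,0,0.0177,0,0],[-0.0094,0,0.0177,0,0],[0,0,0,0,0]]]'
python3 - <<'E'
from h import *
g=np.array(manip.observe()["tcp_pos"])-rot()[:,2]*.0188; print("grasp",g.round(4))
im=snap("scene","s7")["image"]
for t in ["pin_collar","clevis_pin","bore"]: print(t,[(np.round(d["at"],4),round(d["conf"],2)) for d in manip.spot_point(t,"scene")[:4] if np.hypot(*(np.array(d["at"])[:2]-g[:2]))<.12])
cv2.imwrite("pics/m7.png",cv2.resize(im[105:175,195:275],None,fx=8,fy=8,interpolation=cv2.INTER_CUBIC)[:,:,::-1])
E
```

```text
t: 17.5
tcp_pos: [0.5736, 0.0707, 0.1963]
tool_rot: [-0.002, 0.058, 0.998, -0.0]
ft_force: [0.4, 0.4, -1.9]
finger_gap: 0.149
grasp_force: 30.0
grasp [0.5736 0.0707 0.2151]
pin_collar [(array([0.5972, 0.0634, 0.1854]), 0.77)]
clevis_pin [(array([0.62  , 0.0656, 0.1311]), 0.63)]
bore [(array([0.6362, 0.0611, 0.1036]), 0.65), (array([0.5851, 0.0682, 0.2078]), 0.33), (array([0.5949, 0.0652, 0.1806]), 0.23)]
```

View pics/m7.png

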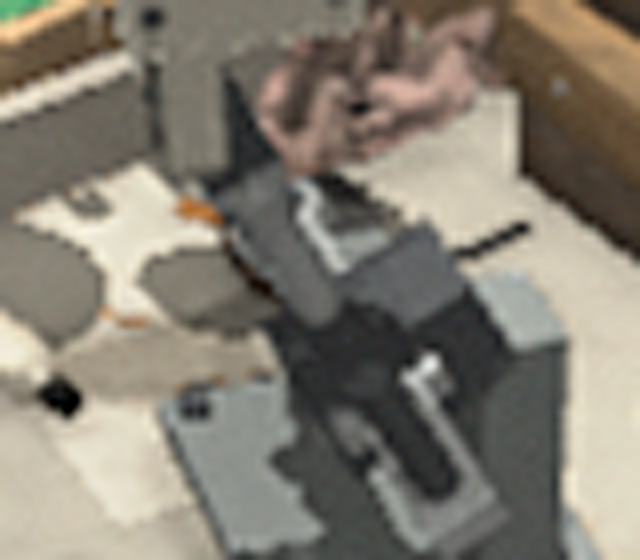

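The crop shows the nose at about (320,308), heading for the upper ear's hole at about (341,325), which is now shadowed. It's close enough for the chamfer to catch. Feeling in along the axis.

```bash
python3 -m inch '[[[-0.0015,0,0,0,0],[-0.0047,0,0.0088,0,0],[0,0,0,0,0]]]'|grep -E "pos|ft"; for i in 1 2 3 4; do python3 -m inch '[[[-0.0014,0,0.00265,0,0],[0,0,0,0,0]]]'|grep -E "pos|ft"; done
```

```text
tcp_pos: [0.5798, 0.0701, 0.1893]
ft_force: [-0.5, -0.8, -2.9]
tcp_pos: [0.581, 0.0698, 0.1871]
ft_force: [-3.0, -3.7, -4.2]
tcp_pos: [0.5826, 0.0697, 0.1847]
ft_force: [-3.3, -3.4, -4.5]
tcp_pos: [0.584, 0.0695, 0.1822]
ft_force: [-2.5, -4.2, -4.6]
tcp_pos: [0.5854, 0.0694, 0.1795]
ft_force: [-3.4, -3.8, -3.8]
```

```bash
python3 -m inch '[[[0,-0.001,0,0,0],[0,0,0,0,0]]]'|grep -E "pos|ft"; for i in 1 2 3 4; do python3 -m inch '[[[-0.0014,0,0.00265,0,0],[0,0,0,0,0]]]'|grep -E "pos|ft"; done
```

```text
tcp_pos: [0.5854, 0.0687, 0.1796]
ft_force: [-2.3, -1.0, -4.0]
tcp_pos: [0.5868, 0.0684, 0.1769]
ft_force: [-2.8, -1.8, -4.2]
tcp_pos: [0.5882, 0.0683, 0.1743]
ft_force: [-1.8, -1.7, -4.8]
tcp_pos: [0.5895, 0.068, 0.1717]
ft_force: [-3.1, -2.4, -3.7]
tcp_pos: [0.5909, 0.0678, 0.169]
ft_force: [-4.8, -3.1, -2.8]
```

```bash
python3 -m inch '[[[0.0005,-0.001,0,0,0],[0,0,0,0,0]]]'|grep -E "pos|ft"; for i in 1 2 3 4 5; do python3 -m inch '[[[-0.0014,0,0.00265,0,0],[0,0,0,0,0]]]'|grep -E "pos|ft"; done
```

```text
tcp_pos: [0.5905, 0.0672, 0.1693]
ft_force: [-0.5, 0.9, -3.6]
tcp_pos: [0.5918, 0.0669, 0.1663]
ft_force: [-1.2, 1.2, -3.7]
tcp_pos: [0.5931, 0.0667, 0.1636]
ft_force: [-3.0, 0.3, -3.4]
tcp_pos: [0.5944, 0.0666, 0.1609]
ft_force: [-2.9, 0.8, -4.5]
tcp_pos: [0.5956, 0.0664, 0.1582]
ft_force: [-3.6, -0.7, -4.0]
tcp_pos: [0.597, 0.0663, 0.1556]
ft_force: [-6.0, 1.0, -3.5]
```

```bash
python3 -m inch '[[[0.0007,0,0,0,0],[0,0,0,0,0]]]'|grep -E "pos|ft"; for i in 1 2 3 4 5 6; do python3 -m inch '[[[-0.0013,0,0.00265,0,0],[0,0,0,0,0]]]'|grep -E "pos|ft"; done
```

```text
tcp_pos: [0.5966, 0.0663, 0.1557]
ft_force: [-0.8, 0.4, -7.0]
tcp_pos: [0.5978, 0.0662, 0.1534]
ft_force: [-4.8, 0.5, -2.2]
tcp_pos: [0.5988, 0.0661, 0.1511]
ft_force: [-10.1, 0.4, 1.4]
tcp_pos: [0.5998, 0.066, 0.1489]
ft_force: [-15.6, 1.0, 7.4]
tcp_pos: [0.6008, 0.0659, 0.1467]
ft_force: [-21.9, 1.3, 12.8]
tcp_pos: [0.6019, 0.0658, 0.144]
ft_force: [-22.9, 0.7, 12.2]
tcp_pos: [0.6032, 0.0656, 0.1412]
ft_force: [-22.9, 0.7, 11.3]
```

```bash
for i in 1 2; do python3 -m inch '[[[0.001,0,0,0,0],[0,0,0,0,0]]]'|grep -E "pos|ft"; done
python3 - <<'E'
from h import *
im=snap("scene","s8")["image"]
for t in ["pin_grip","pin_collar","clevis_pin","bore"]: print(t,[(np.round(d["at"],4),round(d["conf"],2)) for d in manip.spot_point(t,"scene")[:6] if np.hypot(*(np.array(d["at"])[:2]-[.61,.066]))<.06])
cv2.imwrite("pics/m8.png",cv2.resize(im[105:180,190:275],None,fx=8,fy=8,interpolation=cv2.INTER_CUBIC)[:,:,::-1])
E
```

```text
tcp_pos: [0.603, 0.0656, 0.1411]
ft_force: [-13.7, 0.7, 6.5]
tcp_pos: [0.6027, 0.0656, 0.1409]
ft_force: [-5.3, 0.5, 4.7]
pin_grip [(array([0.611 , 0.0641, 0.1502]), 0.65)]
pin_collar [(array([0.6266, 0.062 , 0.1253]), 0.41)]
clevis_pin [(array([0.6434, 0.0597, 0.0764]), 0.55)]
bore [(array([0.6316, 0.0631, 0.1035]), 0.82)]
```

```bash
python3 -m inch '[[[0.0005,0,0,0,0],[0,0,0,0,0]]]'|grep -E "pos|ft"; for i in 1 2 3; do python3 -m inch '[[[-0.0004,0,0.0015,0,0],[0,0,0,0,0]]]'|grep -E "pos|ft"; done
```

```text
tcp_pos: [0.6024, 0.0657, 0.1405]
ft_force: [1.0, -0.7, 4.3]
tcp_pos: [0.6026, 0.0656, 0.1384]
ft_force: [3.4, 0.5, 2.2]
tcp_pos: [0.6025, 0.0657, 0.1377]
ft_force: [-4.5, -0.4, 11.2]
tcp_pos: [0.6027, 0.0657, 0.1366]
ft_force: [-9.1, -0.5, 16.4]
```

View pics/m8.png

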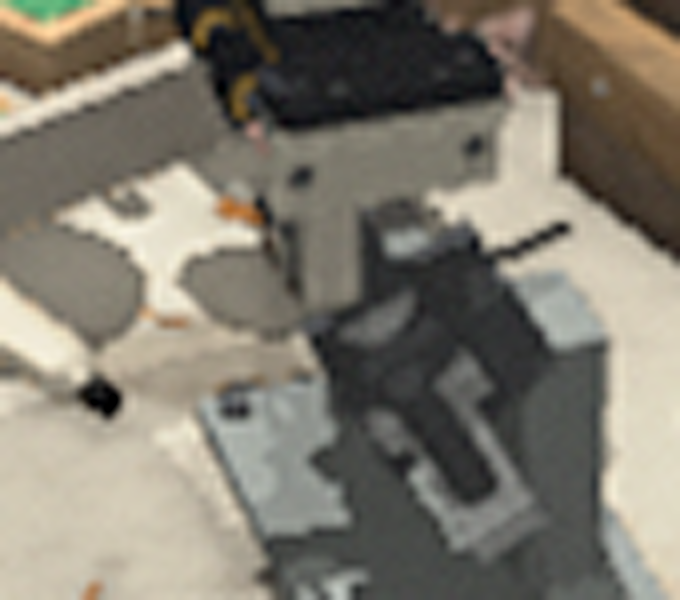

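```bash
for i in 1 2 3; do python3 -m inch '[[[-0.0004,0,0.0015,0,0],[0,0,0,0,0]]]'|grep -E "pos|ft"; done
python3 - <<'E'
from h import *
for c in("scene","top"):
 manip.camera(c)
 for t in ["pin_grip","pin_collar","clevis_pin","bore"]: print(t,[(np.round(d["at"],4),round(d["conf"],2)) for d in manip.spot_point(t,c)[:6] if np.hypot(*(np.array(d["at"])[:2]-[.61,.066]))<.06])
E
```

```text
tcp_pos: [0.6031, 0.0656, 0.1354]
ft_force: [-10.4, 0.0, 18.3]
tcp_pos: [0.6036, 0.0655, 0.1349]
ft_force: [-14.7, -1.0, 26.3]
tcp_pos: [0.6043, 0.0654, 0.1343]
ft_force: [-14.9, -1.4, 32.1]
pin_grip [(array([0.609 , 0.0651, 0.1508]), 0.48)]
pin_collar [(array([0.6247, 0.0617, 0.1258]), 0.52)]
clevis_pin [(array([0.6527, 0.0572, 0.0769]), 0.43)]
bore [(array([0.6325, 0.0632, 0.1036]), 0.73)]
pin_grip []
pin_collar []
clevis_pin []
bore []
```

```bash
python3 -m inch '[[[0.0005,0,-0.002,0,0],[0,0,0,0,0.5],[0,0,0,0,0.5],[0,0,0,0,0.5],[0,0,0,0,0.5]]]';  python3 -m inch '[[[0,0,-0.03,0,0.5],[0,0,-0.04,0,0.5],[0,0,-0.04,0,0.5],[0.06,0,0,0,0.5],[0.06,0,0,0,0],[0,0,0,0,0]]]'
python3 - <<'E'
from h import *
ims=[]
for c in("scene","top"):
 im=snap(c,c+"9")["image"]
 for t in ["pin_grip","pin_collar","clevis_pin","bore","peg_mid"]: print(c,t,[(np.round(d["at"],4),round(d["conf"],2)) for d in manip.spot_point(t,c)[:6] if np.hypot(*(np.array(d["at"])[:2]-[.61,.066]))<.12])
 ims.append(cv2.resize(im[110:190,195:275] if c=="scene" else im[120:200,150:250],(400,400 if c=="scene" else 320),interpolation=cv2.INTER_CUBIC))
o=np.zeros((400,800,3),np.uint8); o[:,:400]=ims[0]; o[:320,400:]=ims[1]
cv2.imwrite("pics/m9.png",o[:,:,::-1])
E
```

```text
t: 27.2
tcp_pos: [0.6037, 0.0655, 0.1327]
tool_rot: [-0.0, 0.058, 0.998, -0.0]
ft_force: [0.3, 0.3, -0.6]
finger_gap: 0.487
grasp_force: 0.0
t: 27.95
tcp_pos: [0.4822, 0.0797, 0.2441]
tool_rot: [0.001, 0.058, 0.998, 0.0]
ft_force: [0.8, 0.1, 1.1]
finger_gap: 0.335
grasp_force: 0.0
scene pin_grip [(array([0.6082, 0.0651, 0.1459]), 0.69)]
scene pin_collar [(array([ 0.6064, -0.0204,  0.1387]), 0.7), (array([0.6224, 0.0619, 0.1248]), 0.54)]
scene clevis_pin [(array([0.6483, 0.0601, 0.0713]), 0.65)]
scene bore [(array([0.6361, 0.0641, 0.1052]), 0.96), (array([0.6319, 0.0641, 0.1043]), 0.59)]
scene peg_mid [(array([ 0.6046, -0.0201,  0.1368]), 0.86)]
top pin_grip [(array([0.6073, 0.0675, 0.147 ]), 0.62)]
top pin_collar [(array([0.6192, 0.0632, 0.1254]), 0.45)]
top clevis_pin [(array([0.6489, 0.0607, 0.0748]), 0.72)]
top bore [(array([0.6306, 0.0649, 0.1036]), 0.71)]
top peg_mid [(array([ 0.6111, -0.0202,  0.141 ]), 0.71)]
```

View pics/m9.png

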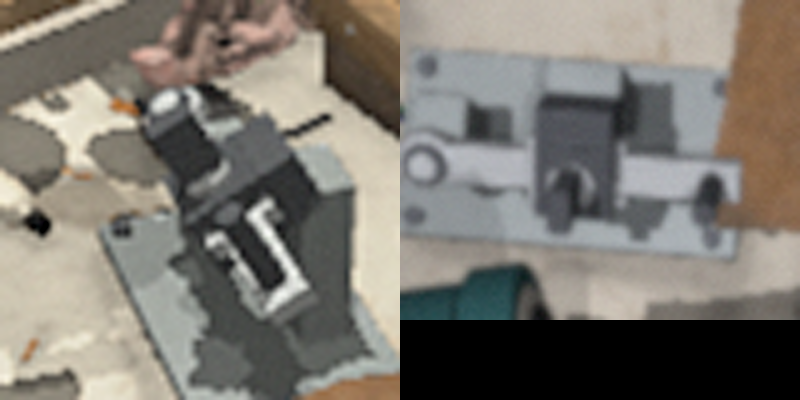

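The pin reads seated: collar z about 0.125 against 0.1244 expected, and the grip and nose also agree. The crops show the collar on the ear and the link in line. I'll confirm with a light tap on the grip's top using the shut fingers.

```bash
python3 -m inch '[[[-0.0425,0,0,0,0],[-0.0425,0.001,0,0,0],[-0.0425,0.001,0,0,0],[0,0,0.04,0,0],[0,0,0.02,0,0],[0,0,0,0,0]]]'|grep -E "pos|ft"; for i in 1 2 3 4 5; do python3 -m inch '[[[0,0,0.002,0,0],[0,0,0,0,0]]]'|grep -E "pos|ft"; done
```

```text
tcp_pos: [0.6106, 0.0666, 0.1818]
ft_force: [-0.7, -0.6, 1.4]
tcp_pos: [0.6116, 0.0667, 0.1824]
ft_force: [0.6, 0.4, 0.2]
tcp_pos: [0.6114, 0.0666, 0.1792]
ft_force: [-0.5, -0.3, 1.2]
tcp_pos: [0.6113, 0.0665, 0.1768]
ft_force: [-0.3, -0.0, 0.2]
tcp_pos: [0.6113, 0.0666, 0.1748]
ft_force: [-0.4, -0.5, 0.1]
tcp_pos: [0.6115, 0.0666, 0.1731]
ft_force: [0.5, 0.0, 1.5]
```

```bash
for i in 1 2 3 ; do python3 -m inch '[[[0,0,0.001,0,0],[0,0,0,0,0]]]'|grep -E "pos|ft"; done
```

```text
tcp_pos: [0.6116, 0.0666, 0.1728]
ft_force: [-1.7, 0.9, 5.8]
tcp_pos: [0.6118, 0.0666, 0.1725]
ft_force: [-2.3, -0.5, 12.0]
tcp_pos: [0.6119, 0.0666, 0.1724]
ft_force: [-4.4, -0.5, 17.9]
```

Contact came at z≈0.173, against 0.1734 predicted for a seated collar, and it is firm. Retreating and handing in.

```bash
python3 -m inch '[[[0,0,-0.03,0,0],[0,0,-0.04,0,0],[0.05,0,0,0,0],[0.05,0,0,0,0],[0,0,0,0,0],[0,0,0,0,0]]]'; python3 -c "
from h import *
manip.camera('scene')
for t in ['peg_mid','pin_collar','heel_2','shoe_last','edge_iron']: print(t,[np.round(d['at'],3) for d in manip.spot_point(t,'scene')[:2]])
print(manip.sign_off())"
```

```text
t: 32.05
tcp_pos: [0.5124, 0.0782, 0.2402]
tool_rot: [0.0, 0.058, 0.998, 0.0]
ft_force: [-0.3, 0.1, 0.1]
finger_gap: 0.002
grasp_force: 0.0
peg_mid [array([ 0.609, -0.019,  0.139])]
pin_collar [array([ 0.516, -0.102,  0.06 ]), array([ 0.382, -0.327,  0.06 ])]
heel_2 [array([ 0.389, -0.12 , -0.   ])]
shoe_last [array([ 0.398,  0.072, -0.001])]
edge_iron [array([0.464, 0.217, 0.001])]
the job is handed in; nothing more can be done
None
```

The link is at its stop, the clevis pin is through both ears and the eye with its collar seated on the upper ear, the bystanders are where they were, and the job was handed in at about 32 s (no verdict was returned).

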